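# Load the bottle carriage and index it one hole to the reading head

## Robot

A 6-joint arm with a two-finger parallel gripper is mounted at the origin on a cart in front of the work surface, level with it; the furniture and walls round the work are solid. World frame = base frame: x ahead of the robot, y to its left, z up, the work surface at z = 0. Lengths are in m, angles in rad, forces in N, time in s.
With the tool pointing down it reaches from about 0.3 to 0.875 m from the base axis. Payload 6.4 kg.
Tool frame: the origin (TCP) lies on the centre line of the jaws, within the pads' length; the fingertips stand 19 mm ahead of it and the grasp point (between the pads) is the TCP; z points along the fingers, y is the line along which they close (so a half turn about z gives the same grasp; the last joint's range is limited). The gripper opens to 88 mm and grips with 3 to 60 N. Pads are 18 mm wide; open, the fingers measure 123 mm over their backs; the gripper's body (75 mm by 187 mm) begins 45 mm behind the grasp point.
Start: joints at [1.118, 0.181, 1.607, -0, 1.354, -0.206], TCP at [0.14, 0.558, 0.258] pointing down, gripper open.
Joint ranges: [-2.99, 2.99], [-0.89, 2.07], [0.3, 2.58], [-1.14, 4.28], [0, 2.63], [-3.12, 3.12]. Speed limits (rad/s): [2.57, 2.57, 3.01, 3.14, 3.14, 3.14].

## Interface

Orientations are given as a 3x3 rotation matrix whose columns are the frame's x, y, z axes.
In Python, from rig import ctrl gives the robot as it stands.
- The arm moves only by the tool jog_arm, never from a script. Its argument "motion" is a list that holds one entry, the list of rows, each a list of 5 numbers: the finger opening in mm, from 0 to 88.1, then the shift along the tool's x, y, z in mm, then the turn about the tool's z in degrees. A call has 1 to 10 rows; each row shifts and turns the commanded pose from where the row before left it, along the tool's axes as they then stand; what a row does not reach is not made up. A row lasts 1/12 s, in which the tool goes at most 41.7 mm and 7.16 degrees, less where a joint would pass 70% of its speed; a pose out of reach is approached as far as the arm can. A call is refused whole if a number of a shift passes 41.7 or a number of a turn 7.16, either way. A call with a gripper value outside its range is refused whole. The fingers move at their own pace and stop on an object; "grip_force" is the grip in N (left out, the last holds). Time passes only in rows, so rows that do not move let the fingers close. It gives the time, the measured TCP pose, the force, the opening and the grip force at its end, in the units of the state.
- ctrl.get_obs(): the state, without advancing time (a new reading comes with each control period).
- ctrl.capture(name): name is "scene" or "top" or "wrist"; returns a dict with "image" (400x640x3 uint8, red, green, blue), "camera_matrix" (3x3 intrinsics, pixels), "D" ([k1, k2, p1, p2, k3] as OpenCV has them; the pictures are not rectified), "xyz" and "attitude" of the camera in the world. Camera axes: x right, y down, z forward; pixel columns grow to the right and rows downward; lengths in m; the calibration is good to about 2 mm. A picture is of the moment at which its call begins. There is no depth.
- ctrl.finish_job(): hands the job in; it is judged then, once.
The state is a dict: "time": time; "joint_pos": joint angles; "qd": joint speeds; "joint_efforts": joint torques, N m; "position": TCP position; "orientation": TCP orientation; "contact_force": force on the tool from outside, world axes, zero at the start; "moment": the same for the moment, N m; "gripper_width": finger opening in m; "grasp_force": force on a finger pad.
Only numpy, scipy, OpenCV 4.12 (cv2) and the standard library are available. Lean on these libraries where they do the work, as an engineer would, in place of code of your own. Each camera call takes 0.05 s, during which the arm holds its last target. There are 200 camera calls.

## Task

Stand the small narrow-necked bottle upright in the carriage's round sleeve, right down on its floor, and let go of it. Then pull up the carriage's lock knob, slide the carriage along the rail, away from the robot, to the very next hole (not past it), where the bottle faces the reading head, and let the pin drop fully home. Finish while still gripping the knob with the pin held home, and leave the vial, the pot and the dish where they are.

Things in the scene. Friction and masses are not known exactly. Their poses are not given: they have to be found in the camera images.
- rail: Fixed aluminium index rail, 290 mm along its y, 50 mm wide. Origin on the bench under the knob's start (within 1 mm); z up; +y, away from the robot, is the way the carriage must go. Steel strip on top (z = 30 mm) with lock holes at y = 0, 50, 100 mm. White reading head, 36x44 mm, 96 mm high, beside it, centre x = 100, y = -25 mm, lens front x = 72 mm; the bottle faces it in the right hole.
- sleeve_floor (a point): Centre of the inner floor of the carriage's open round grey sleeve; moves with the carriage, axes as the rail's. It is 46 mm above the bench, 75 mm from the knob's axis toward the rail's -y. Bore 37.6 mm wide, flaring to about 44 mm at the mouth, 20 mm above the floor; rim 52 mm wide outside.
- knob: Upright black cylindrical lock knob, 26 mm diameter, 24 mm high, on the carriage's spring plunger. Origin at its centre, 88 mm above the bench when the pin is home; axes as the rail's. Under it a slim boss, 18 mm diameter, top 3 mm below the knob when home; the carriage plate's top is at 43 mm. Close the fingers across the rail (along its x).
- carriage (a joint): Travel of the carriage along the rail's +y, m: about 0 in the starting hole, 0.05 in the next hole, 0.10 in the last; stops at -0.015 and 0.11. About 1.5 N friction; locked when the pin is home, with 1.5 mm of play either way.
- lock_plunger (a joint): Lift of the lock plunger, m: 0 = pin fully home in a hole (8 mm deep), about 0.008 = rounded pin riding on the strip between holes, 0.014 = upper stop. A spring pushes it down (3 N home, 6 N at full lift), so it drops home by itself over a hole.
- bottle: The small brown bottle with a narrower white screw cap, loose, standing on the bench; body 34 mm in diameter, cap 22 mm in diameter, 66 mm tall in all, straight-sided from 5 to 34 mm height, then tapering to the cap (50 to 66 mm). Origin at the centre of its underside, z up. About 80 g, varies.
- vial: Bystander: straight vial whose wide cap is as wide as its body, 38 mm in diameter, 66 mm tall, loose, too wide for the sleeve. Origin at the centre of its underside.
- pot: Bystander: white screw pot, 54 mm in diameter, 74 mm tall, loose. Origin at the centre of its underside.
- dish: Bystander: flat petri dish, 60 mm in diameter, 15 mm high, loose. Origin at the centre of its underside.

How it is judged:
On the way, in this order (a step that is already met when the one before it is completed fails the run):
1. the bottle stands on the sleeve's floor and is let go, the carriage still locked in its first hole (horizontal distance between bottle and sleeve_floor below 0.005 m and z of bottle in the frame of sleeve_floor below 0.003 m and angle between bottle's own z axis and vertical below 0.12 rad and contact force between the fingers and bottle below 0.2 N and value of joint carriage between -0.004 and 0.004 m and value of joint lock_plunger below 0.002 m), for 0.2 s.
2. the lock pin is pulled clear of the first hole (value of joint lock_plunger above 0.007 m and contact force between the fingers and knob above 1 N), for 0.05 s.
3. the carriage is in the next hole with the pin fully home (value of joint carriage between 0.0465 and 0.0535 m and value of joint lock_plunger below 0.002 m), for 0.1 s.
At the end, for the whole second after the job is handed in: Carriage in the next hole (50 mm travel, within 3.5 mm), pin home (lift under 2 mm), fingers holding the knob (over 2 N); bottle at rest in the sleeve: on its floor within 3 mm, centred within 5 mm, tilt under 0.12 rad, not touched by the fingers (all of step 3 and contact force between the fingers and knob above 2 N and horizontal distance between bottle and sleeve_floor below 0.005 m and z of bottle in the frame of sleeve_floor between -0.003 and 0.003 m and angle between bottle's own z axis and vertical below 0.12 rad and contact force between the fingers and bottle below 0.2 N and linear speed of bottle below 0.03 m/s); the arm keeps its last pose, push and grip.
It fails at once if the carriage is slid past the next hole (travel over 65 mm) (value of joint carriage above 0.065 m).
It fails at once if a bystander (vial, pot or dish) is moved more than 20 mm (distance of any of vial, pot, dish from where it was at the start of the episode above 0.02 m).
It also fails if it takes over 48 s, if anything falls off the work surface, if the arm or the gripper's body presses on something with over 40 N, if the wrist force passes 120 N, or if a joint passes its speed limit or range.

## Working session

There is one attempt and no reset: what is moved stays moved. The work goes in short steps, Python scripts to look and compute and a tool call to move; the robot and the scene stay as the last step left them, time stands still between calls to the robot, and variables do not carry over. Pictures are saved under pics/ and viewed, at most 10 in all, crops included, and the job is handed in when it is done.

Besides the shell and the picture viewer there is one more tool, called after "Request:" as a command line: name --argument value ..., lists and objects as JSON in quotes. jog_arm: Moves the arm, as the interface text tells. Its arguments: {"type":"object","properties":{"motion":{"type":"array"},"grip_force":{"type":"number"}},"required":["motion"]}

```bash
mkdir -p pics; ls
python3 - <<'E'
from rig import ctrl
import cv2,numpy as np
o=ctrl.get_obs();print(o['time'],o['position'],o['orientation'],o['gripper_width'])
for n in ['top','scene']:
    c=ctrl.capture(n);cv2.imwrite(f'pics/{n}0.png',c['image'][:,:,::-1]);print(n,c['camera_matrix'],c['D'],c['xyz'],c['attitude'])
E
```

```text
pics
0.0 [0.1402302  0.55713504 0.2568262 ] [[-9.69695921e-01  2.44313843e-01 -7.52891438e-04]
 [ 2.44314749e-01  9.69694753e-01 -1.54564580e-03]
 [ 3.52452211e-04 -1.68274891e-03 -9.99998522e-01]] 0.0880645787515553
top [[374.67786816   0.         322.8250055 ]
 [  0.         374.67786816 199.5618794 ]
 [  0.           0.           1.        ]] [-0.0464279  0.         0.         0.         0.       ] [0.49961931 0.19912856 0.9431669 ] [[ 2.68650807e-04 -9.97710067e-01  6.76354257e-02]
 [-9.99663125e-01  1.48740400e-03  2.59118389e-02]
 [-2.59531037e-02 -6.76196023e-02 -9.97373564e-01]]
scene [[395.6587304    0.         324.92082099]
 [  0.         395.6587304  199.17629455]
 [  0.           0.           1.        ]] [-0.04594755  0.          0.          0.          0.        ] [ 0.0377451  -0.06793727  0.73063948] [[ 0.51347112 -0.63225257  0.58017592]
 [-0.85808808 -0.38279164  0.34227971]
 [ 0.00567927 -0.67359279 -0.73908085]]
```

View pics/top0.png

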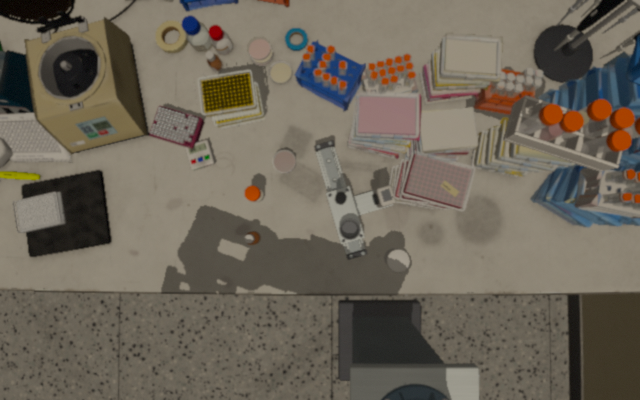

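View pics/scene0.png

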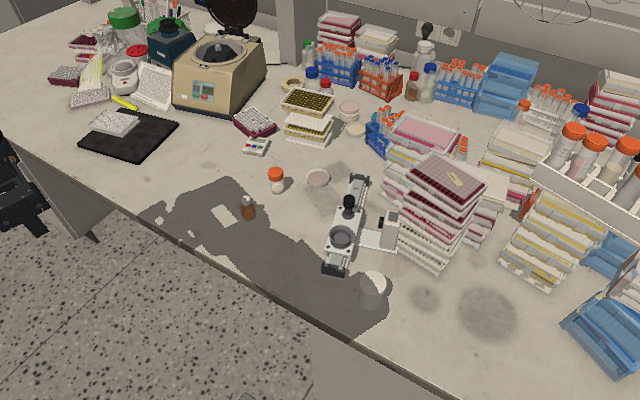

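Run:
```python
import cv2,numpy as np
t=cv2.imread('pics/top0.png');s=cv2.imread('pics/scene0.png')
a=cv2.resize(t[130:280,300:400],(400,600),interpolation=cv2.INTER_CUBIC)
b=cv2.resize(s[165:285,310:390],(400,600),interpolation=cv2.INTER_CUBIC)
cv2.imwrite('pics/c1.png',np.hstack([a,b]))
a=cv2.resize(t[180:260,230:280],(375,600),interpolation=cv2.INTER_CUBIC)
b=cv2.resize(s[160:225,225:271],(424,600),interpolation=cv2.INTER_CUBIC)
cv2.imwrite('pics/c2.png',np.hstack([a,b]))
```

```text
(no output)
```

View pics/c1.png

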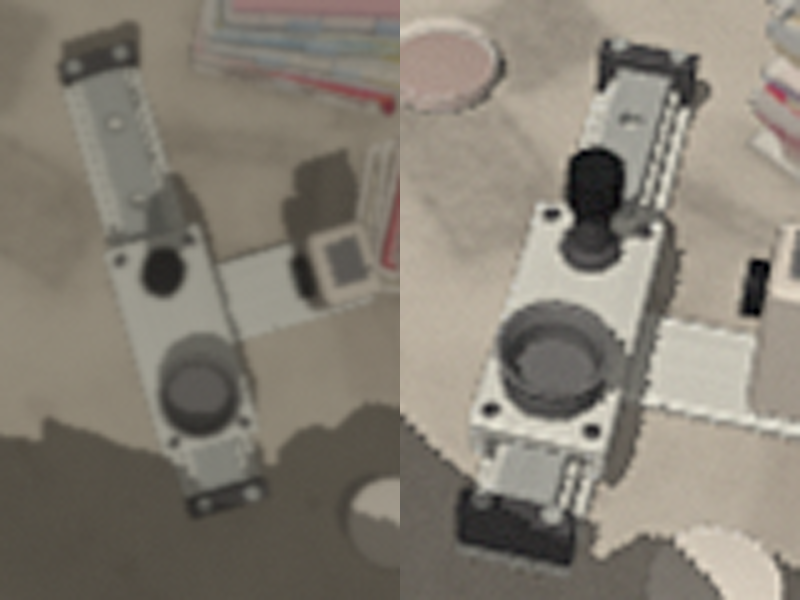

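View pics/c2.png

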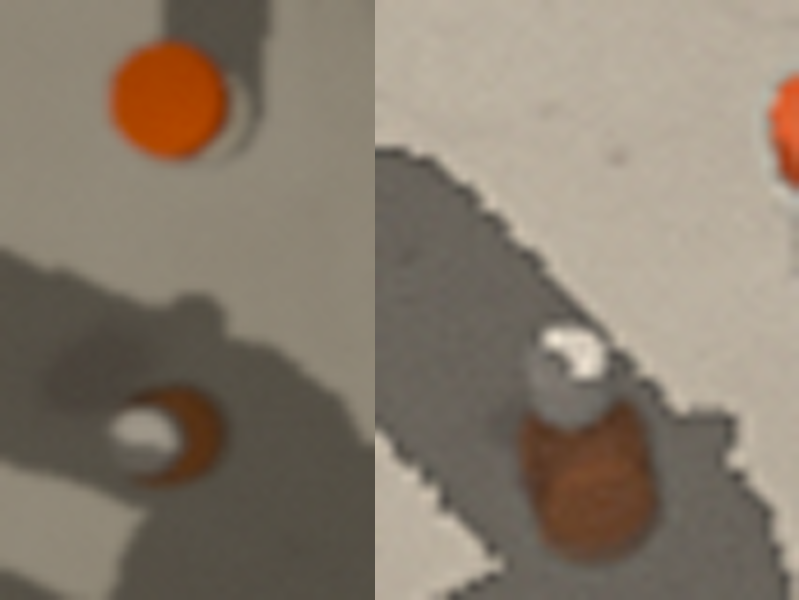

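```bash
cat > h.py <<'E'
import numpy as np,cv2
from rig import ctrl
def ray(c,uv,z):
    n=cv2.undistortPoints(np.array([[uv]],float),c['camera_matrix'],np.array(c['D']))[0,0]
    d=np.array(c['attitude'])@np.array([n[0],n[1],1]);p=np.array(c['xyz'])
    return p+d*(z-p[2])/d[2]
def proj(c,P):
    R=np.array(c['attitude']).T
    return cv2.projectPoints(np.array([P],float),R,-R@np.array(c['xyz']),c['camera_matrix'],np.array(c['D']))[0][0,0]
E
python3 - <<'E'
from h import *
np.set_printoptions(precision=4,suppress=True)
t=ctrl.capture('top');s=ctrl.capture('scene')
def T(u,v,k,o,z,c):return ray(c,(o[0]+u/k,o[1]+v/k),z)
print('bottle',T(174,436,7.5,(230,180),.005,t),T(145,440,7.5,(230,180),.066,t),T(197,352,9.23,(225,160),.066,s))
print('knob',T(163,270,4,(300,130),.095,t),T(195,160,5,(310,165),.1,s))
print('sleeve',T(200,392,4,(300,130),.066,t),T(199,387,4,(300,130),.046,t),T(160,360,5,(310,165),.06,s))
print('holes',T(114,122,4,(300,130),.03,t),T(230,120,5,(310,165),.03,s))
print('railends top',T(98,62,4,(300,130),.03,t),T(227,495,4,(300,130),.03,t))
print('head top',T(340,262,4,(300,130),.096,t))
print('vial',T(170,100,7.5,(230,180),.066,t),'pot',ray(t,(398,260),.07))
E
```

```text
bottle [0.4664 0.3983 0.005 ] [0.4673 0.3945 0.066 ] [0.4695 0.3947 0.066 ]
knob [0.5618 0.1805 0.095 ] [0.5653 0.1827 0.1   ]
sleeve [0.4925 0.1585 0.066 ] [0.4954 0.1582 0.046 ] [0.4902 0.1563 0.06  ]
holes [0.6579 0.2089 0.03  ] [0.6563 0.2086 0.03  ]
railends top [0.6954 0.2188 0.03  ] [0.4301 0.1408 0.03  ]
head top [0.5661 0.0805 0.096 ]
vial [0.5741 0.3879 0.066 ] pot [0.4189 0.0483 0.07  ]
```

Request:
jog_arm --motion '[[[88, 0, 0, 0, -6.1], [88, 0, 0, 0, -6.1], [88, 0, 0, 0, -6.1], [88, 0, 0, 0, -6.1], [88, 0, 0, 0, -6.1], [88, -26.8, -24.8, 0, 0], [88, -26.8, -24.8, 0, 0], [88, -26.8, -24.8, 0, 0], [88, -26.8, -24.8, 0, 0], [88, -26.8, -24.8, 0, 0]]]'

```text
time: 1.03
position: [0.3051, 0.4754, 0.2576]
orientation: [[-0.959, -0.282, -0.0], [-0.282, 0.959, -0.0], [0.0, -0.0, -1.0]]
contact_force: [0.2, -0.4, -1.0]
gripper_width: 0.0882
grasp_force: 0.0
```

Request:
jog_arm --motion '[[[88, -26.8, -24.8, 0, 0], [88, -26.8, -24.8, 0, 0], [88, -26.8, -24.8, 0, 0], [88, -26.8, -24.8, 0, 0], [88, -26.8, -24.8, 0, 0], [88, 0, 0, 0, 0], [88, 0, 0, 0, 0]]]'

```text
time: 1.62
position: [0.4689, 0.3938, 0.2571]
orientation: [[-0.96, -0.278, -0.001], [-0.278, 0.96, -0.0], [0.001, -0.0, -1.0]]
contact_force: [-0.6, 0.6, -0.0]
gripper_width: 0.088
grasp_force: 0.0
```

Run:
```python
from h import *
np.set_printoptions(precision=4,suppress=True)
o=ctrl.get_obs();print(o['time'],o['position'],o['orientation'],o['contact_force'])
w=ctrl.capture('wrist');print(w['xyz'],w['attitude'],w['camera_matrix'],proj(w,(.467,.396,0)),proj(w,(.467,.396,.066)))
cv2.imwrite('pics/w1.png',w['image'][:,:,::-1])
```

```text
1.6167 [0.4689 0.3938 0.2571] [[-0.9605 -0.2783 -0.0008]
 [-0.2783  0.9605 -0.0004]
 [ 0.0009 -0.0001 -1.    ]] [-0.5648  0.635  -0.0223]
[0.4008 0.3736 0.3843] [[-0.278   0.9245  0.261 ]
 [ 0.9606  0.2672  0.0765]
 [ 0.001   0.2719 -0.9623]] [[323.2503   0.     323.4466]
 [  0.     323.2503 195.129 ]
 [  0.       0.       1.    ]] [325.7607 164.0781] [326.2757 175.8494]
```

View pics/w1.png

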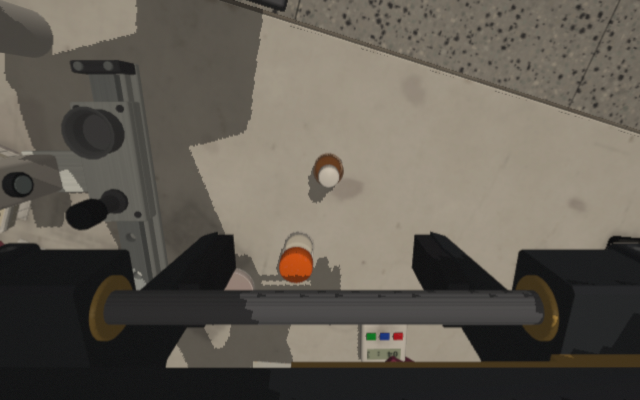

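Run:
```python
from h import *
np.set_printoptions(precision=4,suppress=True)
w=ctrl.capture('wrist');im=cv2.cvtColor(w['image'],cv2.COLOR_RGB2BGR)
cv2.imwrite('pics/w2.png',im)
hsv=cv2.cvtColor(im,cv2.COLOR_BGR2HSV)[140:205,295:370]
g=(hsv[...,1]>110).astype(np.uint8)
wh=((hsv[...,1]<60)&(hsv[...,2]>120)).astype(np.uint8)
def cc(m,near,off):
    n,l,st,ce=cv2.connectedComponentsWithStats(m)
    for i in range(1,n):
        if 60<st[i,4]<900: print(st[i],ce[i]+off)
cc(g,None,(295,140));cc(wh,None,(295,140))
c=cv2.resize(im[140:205,290:370],(640,520),interpolation=cv2.INTER_CUBIC);cv2.imwrite('pics/c3.png',c)
```

```text
[ 18  16  28  23 282] [326.4752 164.5426]
```

View pics/c3.png

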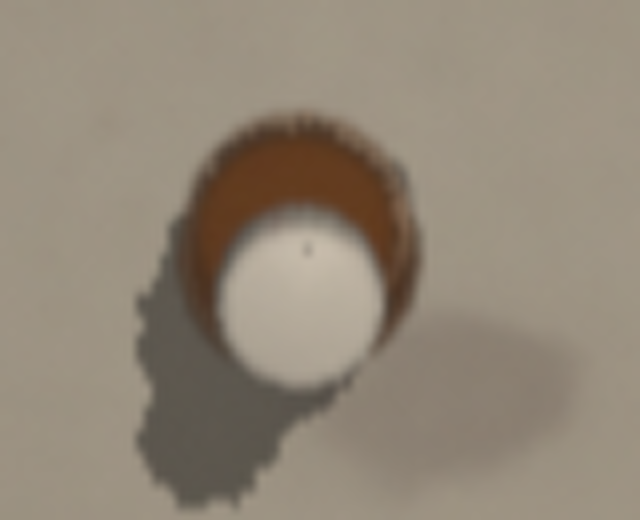

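Run:
```python
from h import *
np.set_printoptions(precision=4,suppress=True)
w=ctrl.capture('wrist');R=np.array(ctrl.get_obs()['orientation']);p=np.array(ctrl.get_obs()['position'])
b=ray(w,(327.75,178.4),.066);print(b,R.T@(b-p))
print(ray(w,(84,214),.1),ray(w,(93,132),.066))
```

```text
[0.467  0.3996 0.066 ] [-0.0019  0.0037  0.1915]
[0.5559 0.1891 0.1   ] [0.4867 0.1679 0.066 ]
```

Request:
jog_arm --motion '[[[88, -1.5, 3, 35, 0], [88, 0, 0, 35, 0], [88, 0, 0, 30, 0], [88, 0, 0, 0, 0]]]'

```text
time: 2.1
position: [0.4628, 0.3973, 0.151]
orientation: [[-0.959, -0.284, -0.01], [-0.284, 0.959, -0.006], [0.011, -0.002, -1.0]]
contact_force: [-1.5, -0.3, 0.1]
gripper_width: 0.0879
grasp_force: 0.0
```

Run:
```python
from h import *
np.set_printoptions(precision=4,suppress=True)
o=ctrl.get_obs();w=ctrl.capture('wrist');im=cv2.cvtColor(w['image'],cv2.COLOR_RGB2BGR)
print(o['position'],o['orientation'][:2])
q=proj(w,(.467,.397,.066));print(q)
u,v=(q-[50,37]).astype(int);print(u,v)
cv2.imwrite('pics/c4.png',cv2.resize(im[v:v+75,u:u+100],(800,600),interpolation=cv2.INTER_CUBIC))
```

```text
[0.4628 0.3973 0.151 ] [[-0.9588 -0.2837 -0.0102]
 [-0.2837  0.9589 -0.0056]]
[322.1044 217.0448]
272 180
```

View pics/c4.png

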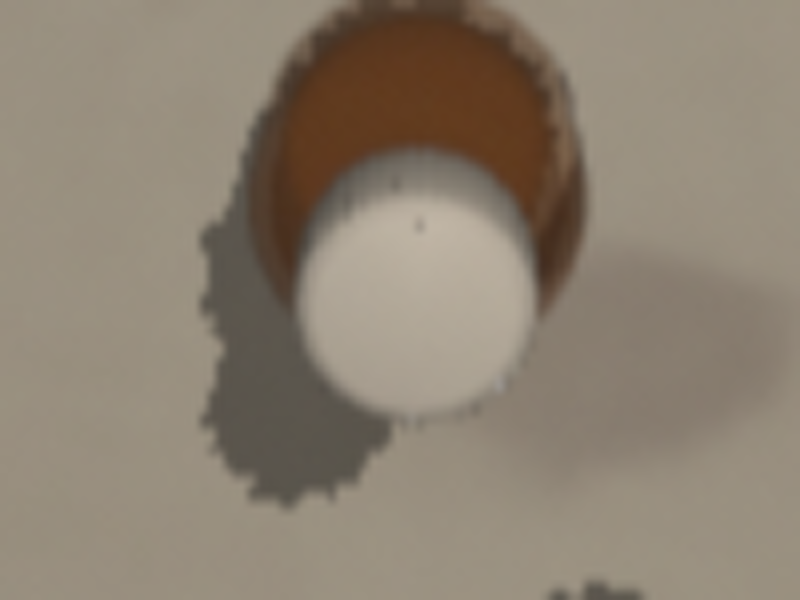

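Request:
jog_arm --motion '[[[88, 1.5, 2, 25, 0], [88, 0, 0, 25, 0], [88, 0, 0, 25, 0], [88, 0, 0, 14, 0], [88, 0, 0, 8, 0], [88, 0, 0, 0, 0], [88, 0, 0, 0, 0], [88, 0, 0, 0, 0]]]'

```text
time: 2.82
position: [0.4673, 0.4007, 0.0627]
orientation: [[-0.959, -0.282, 0.003], [-0.282, 0.959, 0.002], [-0.003, 0.001, -1.0]]
contact_force: [0.1, -0.3, -0.2]
gripper_width: 0.0883
grasp_force: 0.0
```

Request:
jog_arm --motion '[[[88, 0.5, -2, 3, 0], [88, 0, 0, 0, 0], [20, 0, 0, 0, 0], [20, 0, 0, 0, 0], [20, 0, 0, 0, 0], [20, 0, 0, 0, 0], [20, 0, 0, 0, 0], [20, 0, 0, 0, 0], [20, 0, 0, 0, 0], [20, 0, 0, 0, 0]]]' --grip_force 20

```text
time: 3.65
position: [0.4661, 0.3978, 0.0577]
orientation: [[-0.96, -0.282, -0.0], [-0.282, 0.96, -0.0], [0.0, -0.0, -1.0]]
contact_force: [-0.1, 0.2, -0.1]
gripper_width: 0.0373
grasp_force: 0.0
```

Request:
jog_arm --motion '[[[15, 0, 0, 0, 0], [15, 0, 0, 0, 0], [15, 0, 0, 0, 0], [15, 0, 0, 0, 0], [15, 0, 0, 0, 0]]]'

```text
time: 4.07
position: [0.4661, 0.3978, 0.0576]
orientation: [[-0.96, -0.282, -0.0], [-0.282, 0.96, -0.0], [0.0, -0.0, -1.0]]
contact_force: [0.1, -0.7, -1.5]
gripper_width: 0.0274
grasp_force: 19.3
```

Request:
jog_arm --motion '[[[15, 0, 0, -15, 0], [15, 0, 0, -30, 0], [15, 0, 0, -30, 0], [15, 0, 0, -30, 0], [15, 0, 0, -20, 0], [15, 0, 0, 0, 0], [15, 0, 0, 0, 0]]]'

```text
time: 4.65
position: [0.4668, 0.3982, 0.1839]
orientation: [[-0.96, -0.282, 0.003], [-0.282, 0.96, 0.001], [-0.003, 0.001, -1.0]]
contact_force: [-0.5, -1.0, -1.9]
gripper_width: 0.027
grasp_force: 19.3
```

Request:
jog_arm --motion '[[[15, 0, 0, 30, 0], [15, 0, 0, 30, 0], [15, 0, 0, 30, 0], [15, 0, 0, 20, 0], [15, 0, 0, 13, 0], [15, 0, 0, 0, 0], [15, 0, 0, 0, 0], [15, 0, 0, 0, 0]]]'

```text
time: 5.32
position: [0.4656, 0.3975, 0.0588]
orientation: [[-0.96, -0.282, -0.001], [-0.282, 0.96, -0.001], [0.001, -0.0, -1.0]]
contact_force: [-0.4, -0.5, -1.1]
gripper_width: 0.0284
grasp_force: 19.3
```

Request:
jog_arm --motion '[[[44, 0, 0, 1, 0], [44, 0, 0, 0, 0], [44, 0, 0, 0, 0], [44, 0, 0, 0, 0], [44, 0, 0, -6, 0], [44, 0, 0, -5, 0], [44, 0, 0, 0, 0], [44, 0, 0, 0, 0]]]'

```text
time: 5.98
position: [0.4667, 0.3982, 0.0707]
orientation: [[-0.959, -0.282, 0.001], [-0.282, 0.96, 0.001], [-0.002, 0.0, -1.0]]
contact_force: [0.0, -0.5, 0.5]
gripper_width: 0.0444
grasp_force: 0.0
```

Run:
```python
from h import *
np.set_printoptions(precision=4,suppress=True)
o=ctrl.get_obs();w=ctrl.capture('wrist');im=cv2.cvtColor(w['image'],cv2.COLOR_RGB2BGR)
print(o['position'],o['gripper_width'],proj(w,list(o['position'][:2])+[.066]))
cv2.imwrite('pics/w5.png',im[100:400,120:520])
```

```text
[0.4667 0.3982 0.0707] 0.04438121922982157 [324.2754 266.9128]
```

View pics/w5.png

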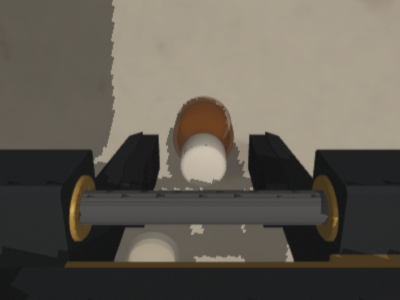

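Run:
```python
from h import *
np.set_printoptions(precision=4,suppress=True)
w=ctrl.capture('wrist');g=cv2.cvtColor(w['image'],cv2.COLOR_RGB2GRAY)
print(list(enumerate(g[225:292,323],225)))
print(list(enumerate(g[258,290:358],290)))
```

```text
[(225, np.uint8(74)), (226, np.uint8(74)), (227, np.uint8(74)), (228, np.uint8(74)), (229, np.uint8(72)), (230, np.uint8(72)), (231, np.uint8(70)), (232, np.uint8(71)), (233, np.uint8(77)), (234, np.uint8(93)), (235, np.uint8(108)), (236, np.uint8(113)), (237, np.uint8(117)), (238, np.uint8(121)), (239, np.uint8(125)), (240, np.uint8(129)), (241, np.uint8(132)), (242, np.uint8(135)), (243, np.uint8(139)), (244, np.uint8(143)), (245, np.uint8(147)), (246, np.uint8(159)), (247, np.uint8(175)), (248, np.uint8(187)), (249, np.uint8(190)), (250, np.uint8(192)), (251, np.uint8(193)), (252, np.uint8(193)), (253, np.uint8(193)), (254, np.uint8(193)), (255, np.uint8(192)), (256, np.uint8(192)), (257, np.uint8(191)), (258, np.uint8(191)), (259, np.uint8(190)), (260, np.uint8(189)), (261, np.uint8(189)), (262, np.uint8(188)), (263, np.uint8(188)), (264, np.uint8(187)), (265, np.uint8(186)), (266, np.uint8(186)), (267, np.uint8(186)), (268, np.uint8(184)), (269, np.uint8(184)), (270, np.uint8(183)), (271, np.uint8(182)), (272, np.uint8(181)), (273, np.uint8(181)), (274, np.uint8(180)), (275, np.
[... 1133 characters left out ...]
8(191)), (326, np.uint8(191)), (327, np.uint8(191)), (328, np.uint8(191)), (329, np.uint8(191)), (330, np.uint8(191)), (331, np.uint8(191)), (332, np.uint8(190)), (333, np.uint8(190)), (334, np.uint8(191)), (335, np.uint8(190)), (336, np.uint8(190)), (337, np.uint8(190)), (338, np.uint8(190)), (339, np.uint8(189)), (340, np.uint8(186)), (341, np.uint8(183)), (342, np.uint8(178)), (343, np.uint8(159)), (344, np.uint8(142)), (345, np.uint8(122)), (346, np.uint8(85)), (347, np.uint8(76)), (348, np.uint8(81)), (349, np.uint8(82)), (350, np.uint8(82)), (351, np.uint8(82)), (352, np.uint8(82)), (353, np.uint8(82)), (354, np.uint8(82)), (355, np.uint8(83)), (356, np.uint8(83)), (357, np.uint8(96))]
```

Request:
jog_arm --motion '[[[15, 1, 0, 2, 0], [15, 0, 0, 0, 0], [15, 0, 0, 0, 0], [15, 0, 0, 0, 0], [15, 0, 0, 0, 0], [15, 0, 0, 0, 0], [15, 0, 0, 0, 0]]]'

```text
time: 6.67
position: [0.4651, 0.3975, 0.0676]
orientation: [[-0.96, -0.282, -0.0], [-0.282, 0.96, -0.0], [0.0, -0.0, -1.0]]
contact_force: [0.5, -0.0, 0.6]
gripper_width: 0.0226
grasp_force: 19.3
```

Request:
jog_arm --motion '[[[15, 0, 0, -15, 0], [15, 0, 0, -30, 0], [15, 0, 0, -30, 0], [15, 0, 0, -30, 0], [15, 0, 0, 0, 0], [15, 0, 0, 0, 0]]]'

```text
time: 7.17
position: [0.4664, 0.3983, 0.1751]
orientation: [[-0.959, -0.282, 0.004], [-0.282, 0.959, 0.002], [-0.005, 0.001, -1.0]]
contact_force: [-0.1, 0.7, -1.6]
gripper_width: 0.0224
grasp_force: 19.3
```

Request:
jog_arm --motion '[[[15, 1, -29, -12, 0], [15, 1, -29, -13, 0], [15, 1, -29, 0, 0], [15, 1, -29, 0, 0], [15, 1, -29, 0, 0], [15, 1, -29, 0, 0], [15, 1, -29, 0, 0], [15, 1, -31, 0, 0], [15, 0, 0, 0, 0], [15, 0, 0, 0, 0]]]'

```text
time: 8.0
position: [0.5229, 0.1693, 0.196]
orientation: [[-0.96, -0.279, -0.003], [-0.279, 0.96, -0.0], [0.003, 0.001, -1.0]]
contact_force: [-0.0, 0.5, -1.3]
gripper_width: 0.0227
grasp_force: 19.3
```

Run:
```python
from h import *
np.set_printoptions(precision=4,suppress=True)
o=ctrl.get_obs();w=ctrl.capture('wrist');im=cv2.cvtColor(w['image'],cv2.COLOR_RGB2BGR)
cv2.imwrite('pics/w6.png',im)
print(o['position'],proj(w,(.491,.160,.066)),proj(w,(.491,.160,.046)),proj(w,(.563,.181,.1)),o['gripper_width'])
cv2.imwrite('pics/w6c.png',cv2.resize(im[20:320,170:570],(800,600)))
```

```text
[0.5229 0.1693 0.196 ] [323.5321 153.3778] [323.4848 149.9813] [323.802  258.4668] 0.022742635287867397
```

View pics/w6c.png

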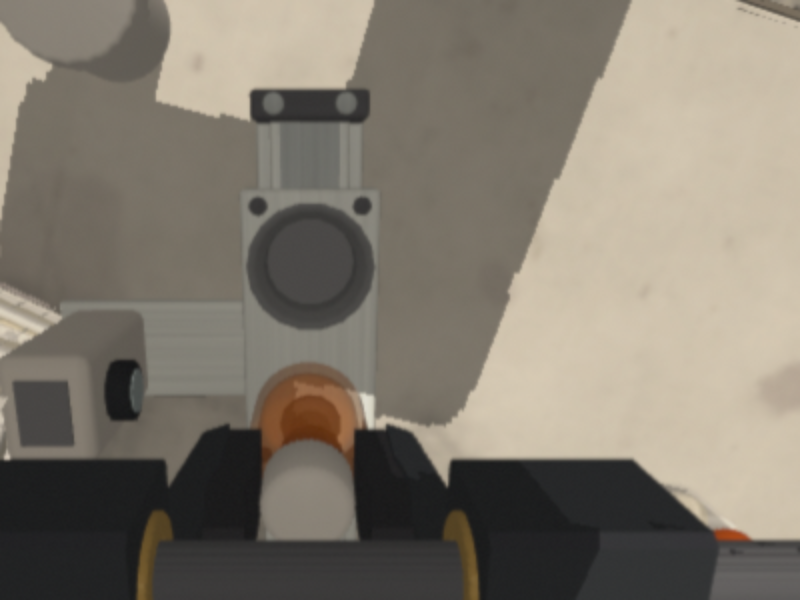

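Run:
```python
from h import *
np.set_printoptions(precision=4,suppress=True)
o=ctrl.get_obs();w=ctrl.capture('wrist')
R=np.array(o['orientation']);p=np.array(o['position']);print(p,R)
f=lambda u,v,z:print(1000*(R.T@(ray(w,(170+u/2,20+v/2),z)-p)))
f(311,362,.133);f(258,430,.14);f(365,430,.14);f(308,395,.133)
print('rim');f(310.5,265.5,.066);f(309.5,262.5,.046)
print('cap');f(308,490,.194)
```

```text
[0.5226 0.1704 0.1962] [[-0.96   -0.28   -0.0028]
 [-0.28    0.96    0.0001]
 [ 0.0027  0.0009 -1.    ]]
[13.3867  0.9549 63.2035]
[ -6.1516 -15.2512  56.1365]
[-6.1907 17.4251 56.1667]
[ 2.6353  0.0333 63.1741]
rim
[ 33.2784   1.2103 130.2569]
[ 31.6303   0.9117 150.2523]
cap
[ 2.2764 -0.1332  2.1727]
```

Request:
jog_arm --motion '[[[15, 17, 0, 0, 0], [15, 17, 0, 0, 0], [15, 0, 0, 20, 0], [15, 0, 0, 20, 0], [15, 0, 0, 15, 0], [15, 0, 0, 0, 0], [15, 0, 0, 0, 0], [15, 0, 0, 0, 0]]]'

```text
time: 8.77
position: [0.491, 0.162, 0.1433]
orientation: [[-0.959, -0.283, 0.001], [-0.283, 0.959, 0.0], [-0.001, -0.0, -1.0]]
contact_force: [0.8, 0.3, -0.8]
gripper_width: 0.0224
grasp_force: 19.3
```

Run:
```python
from h import *
w=ctrl.capture('wrist');im=cv2.cvtColor(w['image'],cv2.COLOR_RGB2BGR)
cv2.imwrite('pics/w7.png',cv2.resize(im[100:300,220:430],(630,600),interpolation=cv2.INTER_CUBIC))
```

```text
(no output)
```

View pics/w7.png

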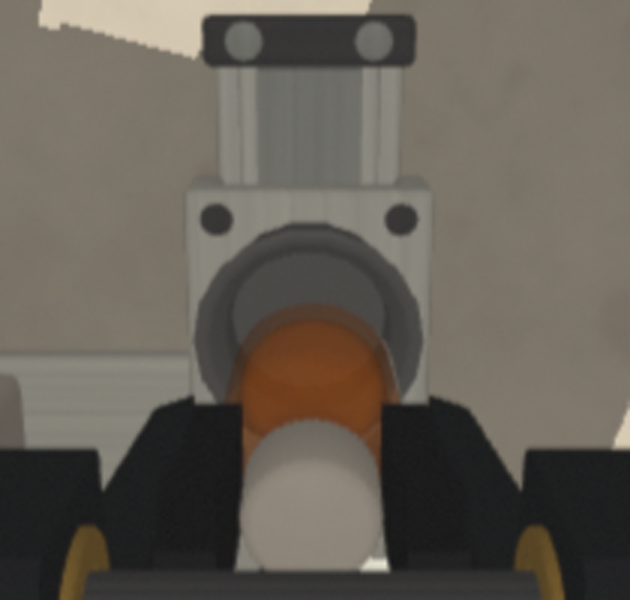

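Run:
```python
from h import *
np.set_printoptions(precision=4,suppress=True)
o=ctrl.get_obs();w=ctrl.capture('wrist')
R=np.array(o['orientation']);p=np.array(o['position']);print(p)
f=lambda u,v,z,r:print(1000*(R.T@(ray(w,(220+u/3,100+v/3),z)-p))[:2]-[r,0])
f(313,303,.079,17);f(309,224,.066,26);f(309,252,.046,18.8);f(313,515,.142,0)
f(231,375,.09,0);f(399,375,.09,0);f(196,340,.066,0);f(422,340,.066,0)
```

```text
[0.4914 0.1619 0.1437]
[-4.0373  0.2389]
[ 0.8277 -0.581 ]
[-3.1252 -0.5942]
[-0.7378  0.0105]
[  1.3289 -16.1191]
[ 1.3062 17.3236]
[  0.4057 -25.812 ]
[ 0.3733 24.6166]
```

Request:
jog_arm --motion '[[[15, 1.5, -1, 5, 0], [15, 0, 0, 5, 0], [15, 0, 0, 5, 0], [15, 0, 0, 4, 0], [15, 0, 0, 3, 0], [15, 0, 0, 2, 0], [15, 0, 0, 0, 0], [15, 0, 0, 0, 0]]]'

```text
time: 9.53
position: [0.4896, 0.1598, 0.1186]
orientation: [[-0.96, -0.282, -0.0], [-0.282, 0.96, -0.0], [0.0, 0.0, -1.0]]
contact_force: [-0.3, 1.0, -0.3]
gripper_width: 0.0228
grasp_force: 19.3
```

Request:
jog_arm --motion '[[[15, 0, 0, 2, 0], [15, 0, 0, 1, 0], [15, 0, 0, 1, 0], [15, 0, 0, 1, 0], [15, 0, 0, 0, 0], [15, 0, 0, 0, 0]]]'

```text
time: 10.03
position: [0.4896, 0.1598, 0.1137]
orientation: [[-0.96, -0.282, -0.0], [-0.282, 0.96, -0.0], [0.0, 0.0, -1.0]]
contact_force: [0.4, -0.4, -0.7]
gripper_width: 0.0224
grasp_force: 19.3
```

Request:
jog_arm --motion '[[[15, 0, 0, 1, 0], [15, 0, 0, 0.5, 0], [15, 0, 0, 0, 0], [15, 0, 0, 0, 0]]]'

```text
time: 10.37
position: [0.4903, 0.16, 0.113]
orientation: [[-0.959, -0.282, 0.001], [-0.282, 0.959, 0.0], [-0.001, -0.0, -1.0]]
contact_force: [-1.6, 1.3, 5.6]
gripper_width: 0.0226
grasp_force: 20.1
```

Request:
jog_arm --motion '[[[50, 0, 0, 0, 0], [50, 0, 0, 0, 0], [50, 0, 0, 0, 0], [50, 0, 0, 0, 0], [50, 0, 0, 0, 0], [50, 0, 0, -20, 0], [50, 0, 0, -20, 0], [50, 0, 0, -20, 0], [50, 0, 0, 0, 0], [50, 0, 0, 0, 0]]]'

```text
time: 11.2
position: [0.4904, 0.1599, 0.173]
orientation: [[-0.96, -0.282, 0.003], [-0.282, 0.96, 0.0], [-0.002, -0.001, -1.0]]
contact_force: [-0.2, -0.6, 0.1]
gripper_width: 0.0497
grasp_force: 0.0
```

Run:
```python
from h import *
np.set_printoptions(precision=4,suppress=True)
o=ctrl.get_obs();w=ctrl.capture('wrist');im=cv2.cvtColor(w['image'],cv2.COLOR_RGB2BGR)
cv2.imwrite('pics/w8.png',im)
R=np.array(o['orientation']);p=np.array(o['position']);print(p)
hsv=cv2.cvtColor(im,cv2.COLOR_BGR2HSV)
m=((hsv[...,1]>120)&(hsv[...,0]<25)).astype(np.uint8);m[:,:270]=0;m[:,380:]=0
n,l,st,ce=cv2.connectedComponentsWithStats(m)
for i in range(1,n):
    if st[i,4]>40:print(st[i],ce[i])
q=proj(w,(.4908,.1610,.112));print('cap pred',q)
v=cv2.cvtColor(im,cv2.COLOR_BGR2GRAY);c=int(q[0]);r=int(q[1])
print(r-40,v[r-40:r+40,c]);print(c-40,v[r,c-40:c+40])
```

```text
[0.4904 0.1599 0.173 ]
[302 181  44  38 882] [324.0272 196.4218]
[270 362 110   6 552] [324.3424 364.9891]
cap pred [325.5382 223.5428]
183 [ 65  69  68  70  70  72  73  73  73  74  75  75  75  75  75  74  73  74
  85  96  99 103 104 106 110 116 124 128 132 134 134 134 133 134 132 132
 132 131 131 130 129 128 129 128 128 128 128 128 127 126 126 127 127 126
 126 126 155 197 209 210 211 210 210 210 209 209 205 198 177 142 135 131
 125 123 123 123 122 121 108  75]
285 [125 125 124 125 123 113 118 124 124 125 126 124 124 125 121 102  84  71
  70  70  68  69  90 118 124 128 128 129 128 129 129 129 129 129 128 129
 129 129 129 129 129 129 128 129 128 128 129 128 128 129 129 129 129 126
 122 114  82  66  66  67  68  69  69  72  86 100 115 123 124 128 129 127
 124 122 116 107 112 114 114 114]
```

Request:
jog_arm --motion '[[[50, -25, 0, 0, 0], [50, -25, 0, 0, 0], [50, -25, 0, 0, 0], [50, 0, 0, 25, 0], [50, 0, 0, 25, 0], [50, 0, 0, 20, 0], [50, 0, 0, 10, 0], [50, 0, 0, 5, 0], [50, 0, 0, 0, 0], [50, 0, 0, 0, 0]]]'

```text
time: 12.08
position: [0.5618, 0.181, 0.0875]
orientation: [[-0.96, -0.282, 0.0], [-0.282, 0.96, 0.0], [-0.0, -0.0, -1.0]]
contact_force: [0.0, -0.5, -0.1]
gripper_width: 0.0498
grasp_force: 0.0
```

Run:
```python
from h import *
np.set_printoptions(precision=4,suppress=True)
o=ctrl.get_obs();print(o['position'],o['contact_force'])
R=np.array(o['orientation']);p=np.array(o['position'])
w=ctrl.capture('wrist');v=cv2.cvtColor(w['image'],cv2.COLOR_RGB2GRAY)
q=proj(w,(.5626,.1815,.1));print('knob pred',q);c,r=q.astype(int)
cap=proj(w,(.4906,.1605,.112));print('cap pred',cap)
print(r-30,v[r-30:r+40,c]);print(c-50,v[r-12,c-50:c+50])
```

```text
[0.5618 0.181  0.0875] [ 0.0446 -0.5379 -0.1402]
knob pred [325.1619 289.5719]
cap pred [326.0966  93.146 ]
259 [ 26  23  26  27  29  34  34  33  30  29  29  29  28  29  29  29  28  29
  28  29  28  29  30  28  29  29  28  28  29  29  34  46  52  55  57  60
  62  60  59  62  64  64  63  63  65  65  64  65  66  65  66  66  67  67
  67  67  68  66  67  65  66  66  65  63  66  93 123 136 163 189]
275 [116 116 117 117 117 117 118 118 119 120 121 121 121 121 121 122 136 148
 154 148 109  49  28  26  27  29  30  29  29  29  29  28  29  28  30  29
  28  29  30  28  29  29  30  29  30  29  28  29  29  29  28  30  29  28
  29  31  29  28  29  32  29  30  30  29  30  29  29  28  29  28  29  31
  30  31  28  30  27  27  25  25  25  49 101 138 132 115 112 111 111 111
 111 111 111 111 111 112 111 110 110 109]
```

Request:
jog_arm --motion '[[[15, 0, 0, 0, 0], [15, 0, 0, 0, 0], [15, 0, 0, 0, 0], [15, 0, 0, 0, 0], [15, 0, 0, 0, 0], [15, 0, 0, 0, 0]]]' --grip_force 35

```text
time: 12.63
position: [0.5618, 0.1819, 0.088]
orientation: [[-0.959, -0.282, 0.001], [-0.282, 0.959, 0.001], [-0.001, 0.001, -1.0]]
contact_force: [-0.3, 4.9, 4.7]
gripper_width: 0.0248
grasp_force: 35.0
```

Request:
jog_arm --motion '[[[15, 0, 0, -3, 0], [15, 0, 0, -3, 0], [15, 0, 0, -3, 0], [15, 0, 0, -2, 0], [15, 0, 0, 0, 0], [15, 0, 0, 0, 0]]]'

```text
time: 13.13
position: [0.5605, 0.1815, 0.0971]
orientation: [[-0.959, -0.282, -0.002], [-0.282, 0.959, 0.001], [0.002, 0.001, -1.0]]
contact_force: [0.2, 4.8, -6.4]
gripper_width: 0.0244
grasp_force: 35.0
```

Request:
jog_arm --motion '[[[15, -6, 0.3, 0, 0], [15, -8, 0.2, 0, 0], [15, -8, 0, 0, 0], [15, -8, 0, 0, 0], [15, -8, 0, 0, 0], [15, -6, 0, 0, 0], [15, 0, 0, 0, 0], [15, 0, 0, 0, 0]]]'

```text
time: 13.8
position: [0.6053, 0.1947, 0.0983]
orientation: [[-0.96, -0.282, 0.002], [-0.282, 0.96, 0.001], [-0.002, 0.0, -1.0]]
contact_force: [0.1, 4.2, -6.2]
gripper_width: 0.0248
grasp_force: 35.0
```

Run:
```python
from h import *
o=ctrl.get_obs();p=o['position'];print(p,p[0]*.9595+p[1]*.282,o['contact_force'])
```

```text
[0.60533872 0.19466058 0.09828409] 0.6357167861825657 [ 0.07594857  4.17352849 -6.24659918]
```

Request:
jog_arm --motion '[[[15, 0, 0, 2, 0], [15, 0, 0, 1.5, 0], [15, -1, 0, 0, 0], [15, -1, 0, 0, 0], [15, -1, 0, 0, 0], [15, 0, 0, 0, 0]]]'

```text
time: 14.3
position: [0.6074, 0.1953, 0.0947]
orientation: [[-0.96, -0.282, 0.0], [-0.282, 0.96, 0.001], [-0.001, 0.001, -1.0]]
contact_force: [-1.7, 4.4, -5.6]
gripper_width: 0.0246
grasp_force: 35.0
```

Run:
```python
from h import *
o=ctrl.get_obs();p=o['position'];print(p,p[0]*.9595+p[1]*.282,o['contact_force'])
```

```text
[0.60739084 0.19529475 0.09466236] 0.6378646315065607 [-1.74678932  4.42982397 -5.58246109]
```

Request:
jog_arm --motion '[[[15, -1, 0, 0.5, 0], [15, -1, 0, 0.5, 0], [15, 0, 0, 0, 0], [15, 0, 0, 0, 0]]]'

```text
time: 14.63
position: [0.6092, 0.1958, 0.0937]
orientation: [[-0.959, -0.282, 0.0], [-0.282, 0.959, 0.001], [-0.001, 0.0, -1.0]]
contact_force: [-3.1, 4.1, -4.4]
gripper_width: 0.0249
grasp_force: 35.0
```

Run:
```python
from h import *
o=ctrl.get_obs();p=o['position'];print(p,p[0]*.9595+p[1]*.282,o['contact_force'])
```

```text
[0.60924041 0.19582685 0.09365607] 0.6397893429315755 [-3.08838558  4.10678509 -4.42637907]
```

Request:
jog_arm --motion '[[[15, 0, 0, 1.5, 0], [15, 0, 0, 1.5, 0], [15, 0, 0, 0, 0], [15, 0, 0, 0, 0]]]'

```text
time: 14.97
position: [0.6093, 0.1959, 0.0909]
orientation: [[-0.96, -0.282, 0.001], [-0.282, 0.96, 0.001], [-0.001, 0.001, -1.0]]
contact_force: [-1.8, 5.6, -3.5]
gripper_width: 0.0247
grasp_force: 35.0
```

Run:
```python
from h import *
o=ctrl.get_obs();p=o['position'];print(p,p[0]*.9595+p[1]*.282,o['contact_force'])
```

```text
[0.60934683 0.19586591 0.09085305] 0.6399024733080024 [-1.77331596  5.61169643 -3.51873217]
```

Request:
jog_arm --motion '[[[15, 0, 0, 1.5, 0], [15, 0, 0, 1.5, 0], [15, 0, 0, 0.7, 0], [15, 0, 0, 0, 0], [15, 0, 0, 0, 0]]]'

```text
time: 15.38
position: [0.61, 0.196, 0.0881]
orientation: [[-0.959, -0.282, 0.002], [-0.282, 0.959, 0.001], [-0.003, 0.0, -1.0]]
contact_force: [-2.9, 4.3, -1.1]
gripper_width: 0.025
grasp_force: 35.0
```

Run:
```python
from h import *
o=ctrl.get_obs();p=o['position'];print(p,p[0]*.9595+p[1]*.282,o['contact_force'])
```

```text
[0.60996589 0.19604134 0.08805117] 0.6405459288205522 [-2.92879009  4.32364401 -1.0837971 ]
```

Request:
jog_arm --motion '[[[15, 0, 0, 1, 0], [15, 0, 0, 0.5, 0], [15, 0, 0, 0, 0], [15, 0, 0, 0, 0], [15, 0, 0, 0, 0]]]'

```text
time: 15.8
position: [0.6109, 0.1963, 0.088]
orientation: [[-0.959, -0.282, 0.005], [-0.282, 0.959, 0.002], [-0.005, 0.0, -1.0]]
contact_force: [-4.0, 5.2, 6.1]
gripper_width: 0.0251
grasp_force: 35.0
```

Run:
```python
from h import *
np.set_printoptions(precision=4,suppress=True)
o=ctrl.get_obs();p=o['position'];print(p,p[0]*.9595+p[1]*.282,o['contact_force'],o['grasp_force'])
R=np.array(o['orientation'])
w=ctrl.capture('wrist');v=cv2.cvtColor(w['image'],cv2.COLOR_RGB2GRAY)
q=proj(w,p+R@[.075,0,0]+[0,0,.112-p[2]]);print('cap pred',q);c,r=q.astype(int)
print(r-40,v[r-40:r+40,c]);print(c-40,v[r,c-40:c+40])
```

```text
[0.6109 0.1963 0.088 ] 0.6414724124677796 [-3.9644  5.1831  6.092 ] 34.99872514978051
cap pred [324.843   90.5636]
50 [ 66  67  65  65  66  71  73  75  79  98 126 144 150 152 154 156 157 159
 159 160 160 160 159 159 159 160 160 160 161 160 160 160 160 160 160 160
 160 159 160 160 160 160 160 160 159 159 159 159 160 159 159 159 159 158
 157 157 156 156 156 156 155 155 155 155 155 155 155 154 154 154 153 153
 153 153 153 152 149 146 142 137]
284 [ 69  68  67  85 131 144 147 149 152 155 155 155 156 156 157 156 156 156
 157 157 158 157 157 157 158 159 159 158 158 159 159 160 159 159 159 160
 160 159 160 160 160 160 160 159 159 159 158 159 158 159 158 158 157 158
 157 157 156 157 156 157 156 156 156 155 155 154 152 149 146 142 131  96
  75  80  93 102 100  98  90  68]
```

```bash
python3 -c "
from rig import ctrl
print(ctrl.finish_job())"
```

```text
the job is handed in; nothing more can be done
None
```

I placed the bottle in the sleeve, moved the carriage to the next hole and handed in the job at 15.8 s. The arm was still holding the knob (35 N grip, about 6 N down) with the pin home as far as the arm readings show. The judge returned no verdict.

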